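# Make up the inlay and sgraffito kits

### The arm

A 6-joint arm with a two-finger parallel gripper is mounted at the origin on the work surface. World frame = base frame: x ahead of the robot, y to its left, z up, the work surface at z = 0. Lengths are in m, angles in rad, forces in N, time in s.
With the tool pointing down it reaches from about 0.3 to 0.775 m from the base axis. Payload 14.6 kg.
Tool frame: the origin (TCP) lies on the centre line of the jaws, within the pads' length; the fingertips stand 11 mm ahead of it and the grasp point (between the pads) lies 8 mm behind it; y points along the fingers, x is the direction in which the jaws open and shut, and the axes are right-handed (so a half turn about y gives the same grasp; the last joint's range is limited). The gripper opens to 94 mm and grips with 3 to 60 N. Pads are 16 mm wide; open, the fingers measure 119 mm over their backs; the gripper's body (75 mm by 177 mm) begins 78 mm behind the grasp point.
Start: joints at [-1.251, 0.3, 1.521, -0, 1.321, -0.067], TCP at [0.207, -0.509, 0.216] pointing down, gripper open.
Joint ranges: [-3.03, 3.03], [-0.79, 2.21], [0.23, 2.52], [-1.04, 4.18], [0, 3.07], [-2.55, 2.55]. Speed limits (rad/s): [2.22, 2.22, 2.57, 3.14, 3.14, 3.14].

### API

Orientations are given as [roll, pitch, yaw] about the fixed x, y, z axes, in that order (R = Rz(yaw) Ry(pitch) Rx(roll)).
In Python, from station import ctrl, imaging gives the robot as it stands. The module is installed in compiled form; this text tells all that it offers.
- The arm moves only by the tool apply_moves, never from a script. Its argument "deltas" is a list of rows, each an object with "dp": the shift along the tool's x, y, z in m, a list of three; "roll": the turn about the tool's y in rad; "grip": the closure, from -1 (fully open) to 1 (shut). In form: [{"dp": [tx, ty, tz], "roll": roll, "grip": grip}, ...]. A call has 1 to 10 rows; each row shifts and turns the commanded pose from where the row before left it, along the tool's axes as they then stand; what a row does not reach is not made up. A row lasts 1/8 s, in which the tool goes at most 62.5 mm and 10.7 degrees, less where a joint would pass 70% of its speed; a pose out of reach is approached as far as the arm can. A call with a gripper value outside its range is refused whole. The fingers move at their own pace and stop on an object; "newtons" is the grip in N (left out, the last holds). Time passes only in rows, so rows that do not move let the fingers close. It gives the time, the measured TCP pose, the force and the opening at its end, in the units of the state.
- ctrl.get_obs(): the state, without advancing time (a new reading comes with each control period).
- imaging.camera(name): name is "scene" or "side" or "wrist"; returns the picture (400x640x3 uint8, blue, green, red); there is no depth.
- imaging.camera_info(name): a dict with "K" (3x3 intrinsics, pixels), "world_from_camera" (4x4, takes a point from camera to world coordinates). Camera axes: x right, y down, z forward; pixel columns grow to the right and rows downward; lengths in m; the calibration is good to about 2 mm. A picture is of the moment at which its call begins: read the wrist's pose just before it. camera_info takes no time and is no camera call; for the wrist camera it gives the pose at the moment of the call.
- ctrl.hand_in(): hands the job in, once; it reports no verdict.
The state is a dict: "time_s": time; "qpos": joint angles; "joint_vel": joint speeds; "tau": joint torques, N m; "ee_pos": TCP position; "eef_rot": TCP orientation; "force": force on the tool from outside, world axes, zero at the start; "moment": the same for the moment, N m; "grip_width": finger opening in m.
Only numpy, scipy, OpenCV 4.12 (cv2) and the standard library are available. Lean on these libraries where they do the work, as an engineer would, in place of code of your own. Each camera call takes 0.05 s, during which the arm holds its last target. There are 200 camera calls.

### The job

Make up the two decorating kits for today's pottery class. The teal tray is the inlay kit: the blue slip jar and the white slip jar standing upright in its two square bays (either way round) and the red-handled needle tool lying flat in its long bay; the dark wooden tray is the sgraffito kit: the black slip jar upright in either square bay and the wooden-handled loop tool lying flat in the long bay. Keep the jars upright, set everything down rather than dropping it, and leave the green and amber jars where they stand.

Things in the scene. Friction and masses are not known exactly. Their poses are not given: they have to be found in the camera images.
- tray_teal: teal plastic tray, 148 (x) by 173 (y), 12 mm high; firm, does not slide. Origin: centre of underside, z up. Floor 4 mm thick; 4 mm walls and dividers rise 8 mm above it. Long tool bay 64 (x) by 165 (y) mm centred at x -38, y 0 mm (robot side); square jar bays 72 (x) by 80 (y) mm centred at x +34, y +42 and x +34, y -42 mm. Left or right, turned up to 0.4 rad. Inlay kit.
- tray_wood: dark brown wooden tray, 148 (x) by 173 (y), 12 mm high; firm, does not slide. Origin: centre of underside, z up. Floor 4 mm thick; 4 mm walls and dividers rise 8 mm above it. Long tool bay 64 (x) by 165 (y) mm centred at x -38, y 0 mm (robot side); square jar bays 72 (x) by 80 (y) mm centred at x +34, y +42 and x +34, y -42 mm. Left or right, turned up to 0.4 rad. Sgraffito kit.
- jar_blue: upright screw-lid jar of blue slip, body and lid deep blue, off-white label band with a stripe of its colour. Body 50 mm diameter up to 50 mm height, lid 48 mm diameter up to 68 mm; about 160 g. Origin: centre of underside, z up; round, yaw is irrelevant. In a loose row of five jars, any order. For the teal tray.
- jar_white: upright screw-lid jar of white slip, body and lid white, off-white label band with a stripe of its colour. Body 50 mm diameter up to 50 mm height, lid 48 mm diameter up to 68 mm; about 160 g. Origin: centre of underside, z up; round, yaw is irrelevant. In a loose row of five jars, any order. For the teal tray.
- jar_black: upright screw-lid jar of black slip, body and lid black, off-white label band with a stripe of its colour. Body 50 mm diameter up to 50 mm height, lid 48 mm diameter up to 68 mm; about 160 g. Origin: centre of underside, z up; round, yaw is irrelevant. In a loose row of five jars, any order. For the wooden tray.
- needle_tool: needle tool, 140 mm long: red plastic handle, 14 by 14 mm section with rounded edges, x -70 to +30 mm, then a short aluminium ferrule and thin steel needle 7 mm up; about 35 g. Lies flat along its x, working end at +x. Origin: middle of its length, on its underside, z up. Grip across the handle at the origin (14 mm along y). For the teal tray.
- loop_tool: loop tool, 145 mm long: pale wooden handle, 14 by 14 mm section with rounded edges, x -72 to +32 mm, then a brass ferrule and a steel wire loop 27 mm wide, 7 mm up; about 40 g. Lies flat along its x, working end at +x. Origin: middle of its length, on its underside, z up. Grip across the handle at the origin (14 mm along y). For the wooden tray.
- jar_green: upright screw-lid jar of green slip, body and lid green, off-white label band with a stripe of its colour. Body 50 mm diameter up to 50 mm height, lid 48 mm diameter up to 68 mm; about 160 g. Origin: centre of underside, z up; round, yaw is irrelevant. In a loose row of five jars, any order. Not wanted today: stays where it is.
- jar_amber: upright screw-lid jar of amber slip, body and lid orange-brown, off-white label band with a stripe of its colour. Body 50 mm diameter up to 50 mm height, lid 48 mm diameter up to 68 mm; about 160 g. Origin: centre of underside, z up; round, yaw is irrelevant. In a loose row of five jars, any order. Not wanted today: stays where it is.

How it is judged:
At the end, for the whole second after the job is handed in: Kits complete as asked, each thing on its bay's floor, released, at rest. Jars upright (0.08 rad), within 15 mm (x), 18 mm (y) of a bay's centre; tools flat, within 28 mm across, 15 mm along, 0.35 rad of the long bay. Green and amber jars upright, moved under 25 mm (x of jar_blue in the frame of tray_teal between 0.019 and 0.049 m and z of jar_blue in the frame of tray_teal between 0.001 and 0.008 m and angle between each of jar_blue, jar_white, jar_black's own z axis and vertical below 0.08 rad and (y of jar_blue in the frame of tray_teal between 0.024 and 0.061 m or y of jar_blue in the frame of tray_teal between -0.061 and -0.024 m) and linear speed of each of jar_blue, jar_white, needle_tool, jar_black, loop_tool below 0.01 m/s and angular speed of each of jar_blue, jar_white, needle_tool, jar_black, loop_tool below 0.1 rad/s and contact force between the fingers and jar_blue below 0.05 N and x of jar_white in the frame of tray_teal between 0.019 and 0.049 m and z of jar_white in the frame of tray_teal between 0.001 and 0.008 m and (y of jar_white in the frame of tray_teal between 0.024 and 0.061 m or y of jar_white in the frame of tray_teal between -0.061 and -0.024 m) and contact force between the fingers and jar_white below 0.05 N and x of needle_tool in the frame of tray_teal between -0.066 and -0.01 m and y of needle_tool in the frame of tray_teal between -0.015 and 0.015 m and z of needle_tool in the frame of tray_teal between 0.001 and 0.008 m and angle between needle_tool's own x axis and vertical between 1.49 and 1.65 rad and angle between each of needle_tool, loop_tool's own z axis and vertical below 0.2 rad and angle between the x axis of needle_tool and the y axis of tray_teal, either way round below 0.35 rad and contact force between the fingers and needle_tool below 0.05 N and x of jar_black in the frame of tray_wood between 0.019 and 0.049 m and z of jar_black in the frame of tray_wood between 0.001 and 0.008 m and (y of jar_black in the frame of tray_wood between 0.024 and 0.061 m or y of jar_black in the frame of tray_wood between -0.061 and -0.024 m) and contact force between the fingers and jar_black below 0.05 N and x of loop_tool in the frame of tray_wood between -0.066 and -0.01 m and y of loop_tool in the frame of tray_wood between -0.015 and 0.015 m and z of loop_tool in the frame of tray_wood between 0.001 and 0.008 m and angle between loop_tool's own x axis and vertical between 1.49 and 1.65 rad and angle between the x axis of loop_tool and the y axis of tray_wood, either way round below 0.35 rad and contact force between the fingers and loop_tool below 0.05 N and distance of each of jar_green, jar_amber from where it was at the start of the episode below 0.025 m and angle between each of jar_green, jar_amber's own z axis and vertical below 0.1 rad); the robot touches nothing.
It fails at once if a jar is tipped by more than about 35 degrees (angle between any of jar_blue, jar_white, jar_black, jar_green, jar_amber's own z axis and vertical above 0.6 rad).
It fails at once if a thing is dropped (it moves faster than 0.7 m/s, as after a fall of 25 mm, without the fingers on it) ((linear speed of jar_blue above 0.7 m/s and contact force between the fingers and jar_blue below 0.01 N) or (linear speed of jar_white above 0.7 m/s and contact force between the fingers and jar_white below 0.01 N) or (linear speed of jar_black above 0.7 m/s and contact force between the fingers and jar_black below 0.01 N) or (linear speed of loop_tool above 0.7 m/s and contact force between the fingers and loop_tool below 0.01 N) or (linear speed of needle_tool above 0.7 m/s and contact force between the fingers and needle_tool below 0.01 N)).
It also fails if it takes over 122 s, if anything falls off the work surface, if the arm or the gripper's body presses on something with over 40 N, if the wrist force passes 120 N, or if a joint passes its speed limit or range.

## Working session

There is one attempt and no reset: what is moved stays moved. The work goes in short steps, Python scripts to look and compute and a tool call to move; the robot and the scene stay as the last step left them, time stands still between calls to the robot, and variables do not carry over. Pictures are saved under pics/ and viewed, about 12 in all and at most 16, crops included, and the job is handed in when it is done.

Besides the shell and the picture viewer there is one more tool, called after "Request:" by a JSON object that holds its "method" and its "body". apply_moves: Moves the arm, as the interface text tells. Its arguments: {"type":"object","properties":{"deltas":{"type":"array"},"newtons":{"type":"number"}},"required":["deltas"]}

```bash
mkdir -p pics
python3 - <<'E'
from station import ctrl, imaging
import cv2
print(ctrl.get_obs())
for n in ("scene","side"):
    cv2.imwrite(f"pics/{n}0.png",imaging.camera(n)); i=imaging.camera_info(n); print(n,i["K"],i["world_from_camera"])
E
```

```text
{'time_s': 0.0, 'qpos': array([-1.25058971e+00,  3.00465752e-01,  1.52159834e+00,  1.52049692e-05,
        1.32071286e+00, -6.66096831e-02]), 'joint_vel': array([-0.00114701, -0.00020377,  0.00065457,  0.00105864, -0.00096767,
        0.0009347 ]), 'tau': array([-1.23394613e-03, -5.31811130e+01, -3.52735198e+01,  7.07580778e-02,
        2.44371418e-02, -1.32050814e-04]), 'ee_pos': array([ 0.20739673, -0.50911693,  0.21588196]), 'eef_rot': array([-1.57070280e+00,  1.18069176e-03, -1.18398374e+00]), 'force': array([-0.33379852,  0.89432425,  0.35787791]), 'moment': array([0.0329526 , 0.00473042, 0.0603555 ]), 'grip_width': 0.09393265678836525}
scene [[385.31649041   0.         317.63921342]
 [  0.         385.31649041 198.07969744]
 [  0.           0.           1.        ]] [[-0.84793864  0.2804817  -0.44981116  0.92449561]
 [ 0.52993286  0.42757499 -0.73235974  0.59899942]
 [-0.0130855  -0.85936584 -0.51119382  0.47455027]
 [ 0.          0.          0.          1.        ]]
side [[381.71739543   0.         316.89706583]
 [  0.         381.71739543 192.17179627]
 [  0.           0.           1.        ]] [[-0.98074451 -0.12919133  0.14645754  0.44143268]
 [-0.19525527  0.66381025 -0.72196353  0.65026121]
 [-0.00394859 -0.73665837 -0.67625354  0.6255766 ]
 [ 0.          0.          0.          1.        ]]
```

View pics/scene0.png

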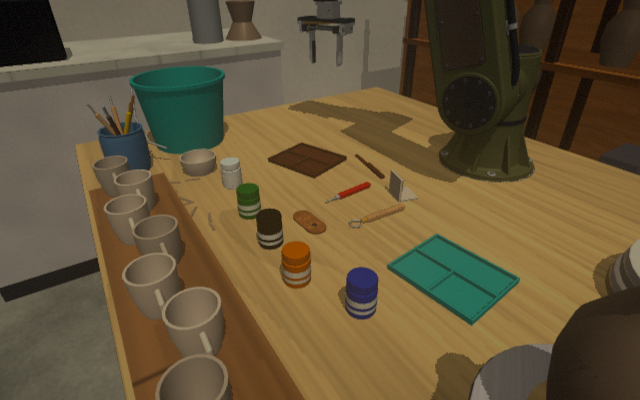

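View pics/side0.png

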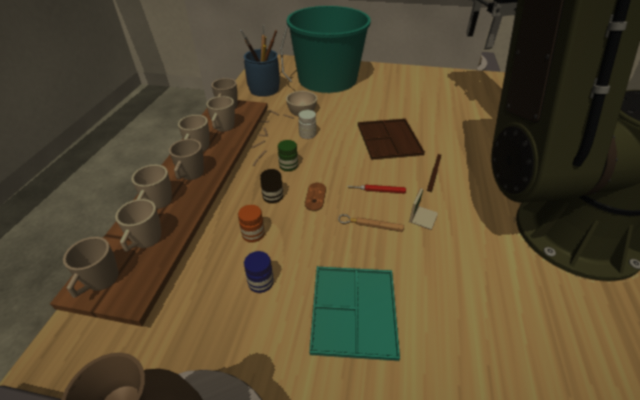

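The pictures show the blue, amber, black, green and white jars in a row from lower right to upper left. In the scene view they are at about (362,293), (296,265), (270,229), (249,201) and (232,173). The teal tray is at (453,275), the wood tray at (308,159), the needle tool at (350,193) and the loop tool at (380,215). A brown knife, a sponge and a metal rib are also on the table and are not part of the task.

```bash
cat > h.py <<'E'
import cv2, numpy as np
from station import imaging
def ray(n,uv,info=None):
    i=info or imaging.camera_info(n); T=np.array(i["world_from_camera"])
    d=T[:3,:3]@np.linalg.solve(np.array(i["K"]),[uv[0],uv[1],1.]); return T[:3,3],d/np.linalg.norm(d)
def plane(n,uv,z,info=None):
    o,d=ray(n,uv,info); return o+d*(z-o[2])/d[2]
def tri(uvs):
    A=np.zeros((3,3)); b=np.zeros(3); rs=[ray(n,uv) for n,uv in uvs.items()]
    for o,d in rs:
        P=np.eye(3)-np.outer(d,d); A+=P; b+=P@o
    p=np.linalg.solve(A,b); return p,max(np.linalg.norm((np.eye(3)-np.outer(d,d))@(p-o)) for o,d in rs)
def blob(m,seed,r):
    k=np.zeros_like(m); cv2.circle(k,seed,r,255,-1); m=m&k
    c=cv2.findContours(m,cv2.RETR_EXTERNAL,cv2.CHAIN_APPROX_NONE)[0]
    return max(c,key=cv2.contourArea)
E
python3 - <<'E'
import cv2
S={"blue":((362,285),(258,264)),"amber":((296,253),(251,217)),"black":((270,220),(272,180)),"green":((248,193),(289,150)),"white":((231,165),(307,120)),
"teal":((450,262),(375,320)),"wood":((300,152),(400,143)),"needle":((355,190),(388,188)),"loop":((385,213),(380,223)),"table":((330,240),(290,230))}
for i,n in enumerate(("scene","side")):
    h=cv2.cvtColor(cv2.imread(f"pics/{n}0.png"),cv2.COLOR_BGR2HSV)
    print(n,{k:h[v[i][1],v[i][0]].tolist() for k,v in S.items()})
    im=cv2.imread(f"pics/{n}0.png")
    c=im[100:330,180:520] if i==0 else im[90:370,220:450]
    cv2.imwrite(f"pics/{n}c.png",cv2.resize(c,None,fx=2.3 if i==0 else 2.1,fy=2.3 if i==0 else 2.1,interpolation=cv2.INTER_CUBIC))
E
```

```text
scene {'blue': [121, 135, 96], 'amber': [14, 255, 147], 'black': [17, 155, 46], 'green': [44, 169, 74], 'white': [19, 46, 140], 'teal': [80, 165, 111], 'wood': [12, 173, 78], 'needle': [6, 230, 124], 'loop': [17, 155, 123], 'table': [19, 143, 157]}
side {'blue': [120, 150, 68], 'amber': [10, 211, 128], 'black': [18, 159, 24], 'green': [49, 159, 53], 'white': [20, 64, 103], 'teal': [79, 155, 97], 'wood': [11, 179, 54], 'needle': [3, 212, 130], 'loop': [16, 150, 126], 'table': [18, 139, 134]}
```

View pics/scenec.png

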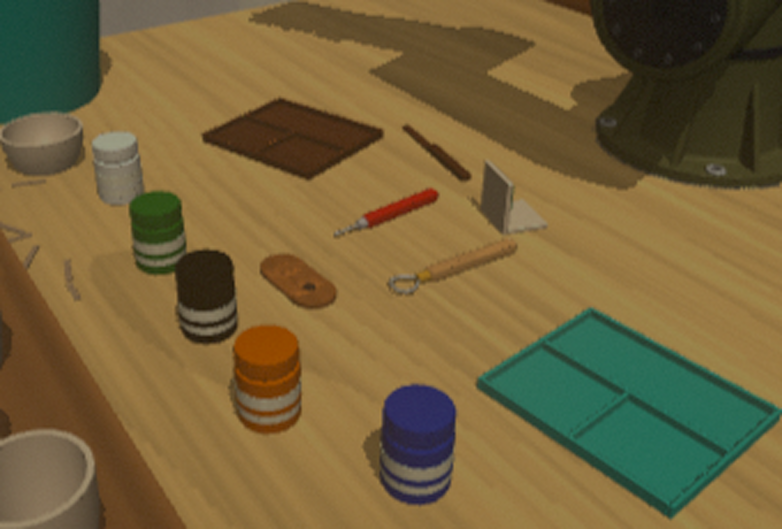

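```bash
cat > det.py <<'E'
from h import *
S={"blue":((362,293),(258,271)),"amber":((296,265),(251,223)),"black":((270,229),(272,186)),"green":((249,201),(288,155)),"white":((232,173),(307,124)),
"teal":((453,275),(356,312)),"wood":((308,159),(391,139)),"needle":((355,190),(388,188)),"loop":((385,213),(380,223))}
R={"blue":((110,60,20),(130,255,255)),"amber":((5,205,60),(16,255,255)),"black":((0,0,0),(40,255,60)),"green":((38,110,20),(70,255,255)),"white":((0,0,85),(40,95,255)),
"teal":((72,100,40),(90,255,255)),"wood":((5,120,25),(16,255,95)),"needle":((0,190,60),(9,255,255)),"loop":((0,0,0),(0,0,0))}
H={n:cv2.cvtColor(cv2.imread(f"pics/{n}0.png"),cv2.COLOR_BGR2HSV) for n in ("scene","side")}
for k in S:
    uv={};out=[]
    for i,n in enumerate(H):
        if k=="loop": continue
        big=k in("teal","wood")
        c=blob(cv2.inRange(H[n],*map(np.array,R[k])),S[k][i],85 if big else 24 if k!="blue" and k!="amber" else 34)
        if k in("teal","wood","needle"):
            z=.012 if big else .007
            w=np.array([plane(n,p[0],z)[:2] for p in c],np.float32)
            q=cv2.minAreaRect(w*1000); out.append((n,np.round(q[0],1),np.round(q[1],1),round(q[2],1)))
        else:
            # whole jar: union of the coloured parts, oriented along the image vertical
            m=cv2.inRange(H[n],*map(np.array,R[k])); kk=np.zeros_like(m); cv2.circle(kk,S[k][i],30 if i==0 else 24,255,-1)
            m=cv2.morphologyEx(m&kk,cv2.MORPH_OPEN,np.ones((2,2))); 
            x,y,ww,hh=cv2.boundingRect(cv2.findNonZero(m)); uv[n]=(x+ww/2-.5,y+hh/2-.5); out.append((n,x,y,ww,hh,np.round(plane(n,uv[n],.034)*1000)))
    print(k,*out); 
    if uv: p,e=tri(uv); print("   tri mm",np.round(p*1000,1),"err",round(e*1000,1))
E
python3 det.py
```

```text
blue ('scene', 348, 269, 31, 51, array([634., 257.,  34.])) ('side', 246, 253, 26, 30, array([637., 246.,  34.]))
   tri mm [634.3 254.   37.3] err 4.7
amber ('scene', 283, 243, 29, 46, array([688., 142.,  34.])) ('side', 240, 207, 22, 24, array([692., 127.,  34.]))
   tri mm [688.4 138.1  38.1] err 5.5
black ('scene', 244, 210, 39, 40, array([691.,  12.,  34.])) ('side', 262, 169, 28, 35, array([669.,  16.,  34.]))
   tri mm [679.4 -14.5  10.1] err 3.6
green ('scene', 238, 185, 21, 35, array([ 674., -102.,   34.])) ('side', 280, 141, 17, 20, array([ 675., -124.,   34.]))
   tri mm [ 672.1 -115.5   32.9] err 6.2
white ('scene', 204, 153, 39, 37, array([ 667., -280.,   34.])) ('side', 294, 102, 23, 38, array([ 663., -274.,   34.]))
   tri mm [ 665.4 -284.1   29.8] err 1.8
teal ('scene', array([456. , 282.3]), array([154.1, 173.8]), 7.3) ('side', array([449.6, 283.5]), array([144.2, 172.4]), 7.3)
wood ('scene', array([ 425.5, -268. ]), array([158. , 180.9]), 18.9) ('side', array([ 419.4, -267.4]), array([150.1, 184.9]), 19.3)
needle ('scene', array([416. , -56.3]), array([103.2,  23.8]), 4.3) ('side', array([415.3, -54.9]), array([93.8, 19. ]), 4.5)
loop
```

View pics/sidec.png

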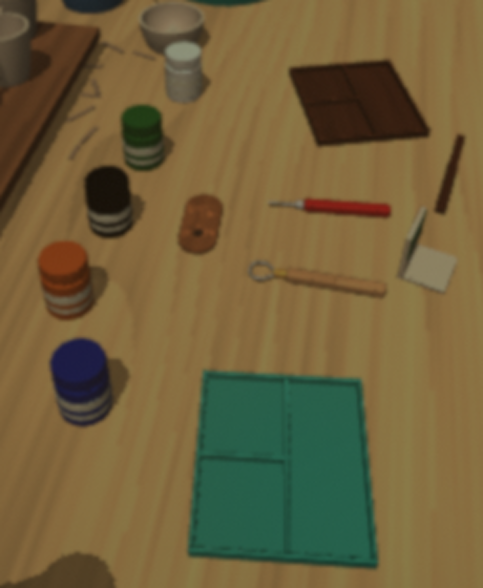

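Run:
```python
from h import *
a={"blue":((419,404),(80,352)),"amber":((267,340),(64,253)),"black":((206,264),(107,178)),"green":((156,203),(142,115)),"white":((115,142),(184,50)),
"loopbutt":((514,244),(384,289)),"looptip":((390,287),(250,270)),"ndlbutt":((436,194),(389,210)),"ndltip":((336,235),(270,205))}
for k,(s,d) in a.items():
    u={"scene":(s[0]/2.3+180,s[1]/2.3+100),"side":(d[0]/2.1+220,d[1]/2.1+90)}
    z=.007 if k[-3:]in("utt","tip") else .068
    p,e=tri(u);print(k,[np.round(plane(n,u[n],z)*1000)[:2] for n in u],np.round(p*1000),round(e*1000,1))
i=imaging.camera_info("wrist");print(i)
```

```text
blue [array([633., 252.]), array([633., 248.])] [633. 250.  68.] 1.5
amber [array([685., 137.]), array([685., 136.])] [685. 136.  68.] 0.4
black [array([678.,  19.]), array([676.,  18.])] [677.  16.  66.] 0.4
green [array([ 671., -102.]), array([ 668., -103.])] [ 669. -107.   65.] 0.0
white [array([ 655., -251.]), array([ 650., -256.])] [ 652. -262.   64.] 0.8
loopbutt [array([368.,  67.]), array([370.,  66.])] [370.  68.   9.] 0.5
looptip [array([515.,  60.]), array([510.,  66.])] [511.  57.   1.] 2.3
ndlbutt [array([368., -56.]), array([368., -58.])] [368. -57.   7.] 0.6
ndltip [array([507., -44.]), array([503., -41.])] [504. -47.   3.] 1.4
{'K': array([[296.46047258,   0.        , 318.62496375],
       [  0.        , 296.46047258, 200.06540001],
       [  0.        ,   0.        ,   1.        ]]), 'world_from_camera': array([[ 0.37754011, -0.89414898, -0.24075104,  0.27751988],
       [-0.92598905, -0.36533597, -0.09525701, -0.48204469],
       [-0.00278105,  0.25889617, -0.96590115,  0.38543324],
       [ 0.        ,  0.        ,  0.        ,  1.        ]])}
```

```bash
cat > go.py <<'E'
# usage: go.py x y z psi (mm, rad) -> roll first, then dp total in the turned tool frame
import sys, numpy as np
from station import ctrl
from scipy.spatial.transform import Rotation as R
o=ctrl.get_obs(); p=np.array(o["ee_pos"]); M=R.from_euler("xyz",o["eef_rot"]).as_matrix(); psi=np.arctan2(M[1,0],M[0,0])
print("t",round(o["time_s"],2),"tcp",np.round(p*1000,1),"psi",round(psi,3),"tilt",np.round(M[2,:],3),"w",round(o["grip_width"]*1000,1),"F",np.round(o["force"],1),"q",np.round(o["qpos"],2))
if len(sys.argv)>4:
    x,y,z,s=map(float,sys.argv[1:5]); d=np.array([x,y,z])-p*1000
    print("roll",round(psi-s,3),"dp",np.round([d[0]*np.cos(s)+d[1]*np.sin(s),-d[2],-d[0]*np.sin(s)+d[1]*np.cos(s)],1),"q6 end~",round(np.arctan2(y,x)-s,2))
E
python3 - <<'E'
import numpy as np
for n,c,a in(("teal",(453,283),.127),("wood",(422.5,-267.7),.333)):
    M=np.array([[np.cos(a),-np.sin(a)],[np.sin(a),np.cos(a)]])
    for l in((-38,0),(34,42),(34,-42)): print(n,l,np.round(M@l+c,1))
E
python3 go.py 438 -51 200 -1.486
```

```text
teal (-38, 0) [415.3 278.2]
teal (34, 42) [481.4 329. ]
teal (34, -42) [492.  245.6]
wood (-38, 0) [ 386.6 -280.1]
wood (34, 42) [ 440.9 -216.9]
wood (34, -42) [ 468.4 -296.3]
t 0.1 tcp [ 207.4 -509.2  215.9] psi -1.184 tilt [-0.001 -1.     0.   ] w 94.1 F [ 0.4 -0.4 -0.4] q [-1.25  0.3   1.52  0.    1.32 -0.07]
roll 0.302 dp [-437.    15.9  268.6] q6 end~ 1.37
```

Request:
{"method": "apply_moves", "body": {"deltas": [{"dp":[0,0,0],"roll":0.151,"grip":-1},{"dp":[0,0,0],"roll":0.151,"grip":-1},{"dp":[-0.055,0.002,0.0336],"roll":0,"grip":-1},{"dp":[-0.055,0.002,0.0336],"roll":0,"grip":-1},{"dp":[-0.055,0.002,0.0336],"roll":0,"grip":-1},{"dp":[-0.055,0.002,0.0336],"roll":0,"grip":-1},{"dp":[-0.055,0.002,0.0336],"roll":0,"grip":-1},{"dp":[-0.055,0.002,0.0336],"roll":0,"grip":-1},{"dp":[-0.055,0.002,0.0336],"roll":0,"grip":-1},{"dp":[-0.052,0.002,0.0334],"roll":0,"grip":-1}], "newtons": 25}}

```text
time_s: 1.35
ee_pos: [0.4324, -0.0616, 0.2009]
eef_rot: [-1.571, -0.0, -1.486]
force: [1.4, -1.0, 0.2]
grip_width: 0.0941
```

```bash
python3 go.py 438 -51 13.5 -1.486
python3 - <<'E'
from h import *
cv2.imwrite("pics/w1.png",imaging.camera("wrist"))
E
```

```text
t 1.35 tcp [432.4 -61.6 200.9] psi -1.486 tilt [ 0. -1.  0.] w 94.1 F [ 1.4 -1.   0.2] q [-0.23  0.06  1.84 -0.    1.24  1.26]
roll -0.0 dp [-10.  187.4   6.5] q6 end~ 1.37
```

View pics/w1.png

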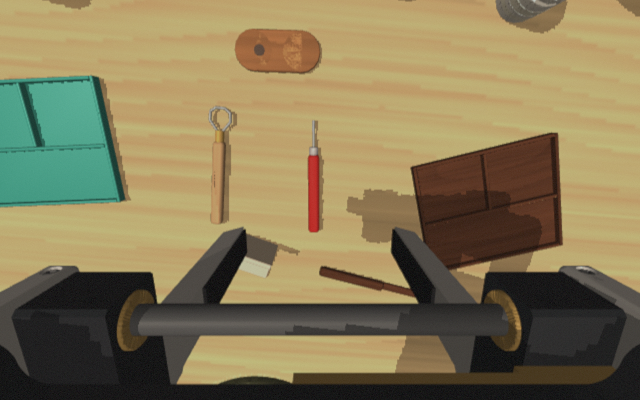

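The wrist view shows the red handle from (314,155) to (314,232) and the loop tool from (221,105) to (217,222), both between the jaws' reach and the trays. I'll measure these again now that the arm has settled.

```bash
python3 - <<'E'
from h import *
imaging.camera("wrist")
i=imaging.camera_info("wrist"); im=imaging.camera("wrist"); cv2.imwrite("pics/w2.png",im)
h=cv2.cvtColor(im,cv2.COLOR_BGR2HSV)
print(h[190,217],h[100,300],h[190,440],h[210,540], h[180,217])
def rect(c,z):
    w=np.array([plane(0,p[0],z,i)[:2] for p in c],np.float32)*1000; q=cv2.minAreaRect(w); print(np.round(q[0],1),np.round(q[1],1),round(q[2],1))
rect(blob(cv2.inRange(h,(0,170,60),(8,255,255)),(314,190),60),.010)
m=cv2.inRange(h,(5,100,20),(16,255,110))
rect(blob(m,(490,205),110),.012)
E
python3 go.py 438 -51 13.5 -1.486
```

```text
[ 15 125 190] [ 21 105 190] [  9 150  97] [ 10 149  94] [ 16 125 180]
[417.7 -56.6] [98.  12.3] 5.3
[ 420.6 -277.8] [149.5 175.1] 19.0
t 1.5 tcp [432.3 -61.4 200.5] psi -1.481 tilt [-0.    -1.    -0.001] w 93.9 F [-1.   0.  -0.1] q [-0.22  0.06  1.84  0.    1.24  1.26]
roll 0.005 dp [ -9.9 187.    6.5] q6 end~ 1.37
```

Request:
{"method": "apply_moves", "body": {"deltas": [{"dp":[-0.007,0.05,0.006],"roll":0,"grip":-1},{"dp":[0,0.05,0],"roll":0,"grip":-1},{"dp":[0,0.045,0],"roll":0,"grip":-1},{"dp":[0,0.025,0],"roll":0,"grip":0.2},{"dp":[0,0.012,0],"roll":0,"grip":0.2},{"dp":[0,0.005,0],"roll":0,"grip":0.2},{"dp":[0,0,0],"roll":0,"grip":0.2}], "newtons": 25}}

```text
time_s: 2.38
ee_pos: [0.4375, -0.0564, 0.0144]
eef_rot: [-1.57, -0.0, -1.486]
force: [0.1, -0.2, 0.5]
grip_width: 0.0572
```

```bash
python3 go.py 437.5 -54 13.5 -1.478
```

```text
t 2.38 tcp [437.5 -56.4  14.4] psi -1.486 tilt [ 0.    -1.     0.001] w 57.2 F [ 0.1 -0.2  0.5] q [-0.21  0.36  1.99 -0.    0.79  1.28]
roll -0.008 dp [-2.4  0.9  0.2] q6 end~ 1.36
```

Request:
{"method": "apply_moves", "body": {"deltas": [{"dp":[-0.002,0,0],"roll":0,"grip":1},{"dp":[0,0,0],"roll":0,"grip":1},{"dp":[0,0,0],"roll":0,"grip":1},{"dp":[0,0,0],"roll":0,"grip":1},{"dp":[0,0,0],"roll":0,"grip":1},{"dp":[0,-0.02,0],"roll":0,"grip":1},{"dp":[0,-0.04,0],"roll":0,"grip":1},{"dp":[0,-0.04,0],"roll":0,"grip":1}], "newtons": 25}}

```text
time_s: 3.38
ee_pos: [0.4368, -0.0541, 0.1149]
eef_rot: [-1.572, 0.0, -1.486]
force: [1.0, 0.3, 0.5]
grip_width: 0.0141
```

```bash
python3 go.py 415.3 278.2 110 0.127
```

```text
t 3.38 tcp [436.8 -54.1 114.9] psi -1.486 tilt [-0.    -1.    -0.001] w 14.1 F [1.  0.3 0.5] q [-0.21  0.18  1.93  0.    1.03  1.28]
roll -1.613 dp [ 20.7   4.9 332.3] q6 end~ 0.46
```

Request:
{"method": "apply_moves", "body": {"deltas": [{"dp":[0,0,0],"roll":-0.1613,"grip":1},{"dp":[0,0,0],"roll":-0.1613,"grip":1},{"dp":[0,0,0],"roll":-0.1613,"grip":1},{"dp":[0,0,0],"roll":-0.1613,"grip":1},{"dp":[0,0,0],"roll":-0.1613,"grip":1},{"dp":[0,0,0],"roll":-0.1613,"grip":1},{"dp":[0,0,0],"roll":-0.1613,"grip":1},{"dp":[0,0,0],"roll":-0.1613,"grip":1},{"dp":[0,0,0],"roll":-0.1613,"grip":1},{"dp":[0,0,0],"roll":-0.1613,"grip":1}]}}

```text
time_s: 4.62
ee_pos: [0.437, -0.0541, 0.1138]
eef_rot: [-1.571, 0.0, 0.132]
force: [0.3, -0.4, -0.5]
grip_width: 0.0135
```

Request:
{"method": "apply_moves", "body": {"deltas": [{"dp":[0.003,0,0.03],"roll":0,"grip":1},{"dp":[0.003,0,0.045],"roll":0,"grip":1},{"dp":[0.003,0,0.045],"roll":0,"grip":1},{"dp":[0.003,0,0.045],"roll":0,"grip":1},{"dp":[0.003,0,0.045],"roll":0,"grip":1},{"dp":[0.003,0,0.045],"roll":0,"grip":1},{"dp":[0.003,0,0.045],"roll":0,"grip":1},{"dp":[0,0,0.03],"roll":0,"grip":1},{"dp":[0,0,0],"roll":0,"grip":1}]}}

```text
time_s: 5.75
ee_pos: [0.4156, 0.2772, 0.1136]
eef_rot: [-1.571, 0.0, 0.129]
force: [-0.8, -0.5, 0.6]
grip_width: 0.0138
```

```bash
python3 - <<'E'
from h import *
i=imaging.camera_info("wrist"); im=imaging.camera("wrist"); cv2.imwrite("pics/w3.png",im)
h=cv2.cvtColor(im,cv2.COLOR_BGR2HSV)
m=cv2.inRange(h,(70,90,30),(92,255,255)); c=max(cv2.findContours(m,0,1)[0],key=cv2.contourArea)
print(cv2.boundingRect(c))
w=np.array([plane(0,p[0],.012,i)[:2] for p in c],np.float32)*1000; q=cv2.minAreaRect(w); print(np.round(q[0],1),np.round(q[1],1),round(q[2],1))
E
python3 go.py 415.3 278.2 18 0.127
```

```text
(276, 111, 167, 166)
[450.3 284.2] [147.2 160.5] 7.3
t 5.8 tcp [415.8 276.1 113.6] psi 0.128 tilt [-0.001 -1.    -0.   ] w 13.8 F [ 0.8 -0.4 -0.8] q [ 0.51  0.3   1.77 -0.    1.06  0.38]
roll 0.001 dp [-0.2 95.6  2.1] q6 end~ 0.46
```

View pics/w3.png

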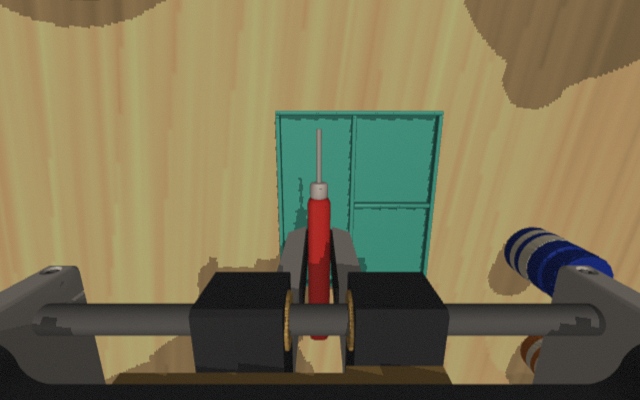

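The wrist view shows the held needle over the long bay. Its walls are at about columns 280 and 352, and the needle is at column 318. I can lower it straight down.

Request:
{"method": "apply_moves", "body": {"deltas": [{"dp":[-0.001,0.03,0],"roll":0,"grip":1},{"dp":[0,0.03,0],"roll":0,"grip":1},{"dp":[0,0.02,0],"roll":0,"grip":1},{"dp":[0,0.008,0],"roll":0,"grip":1},{"dp":[0,0.004,0],"roll":0,"grip":1},{"dp":[0,0.002,0],"roll":0,"grip":1},{"dp":[0,0,0],"roll":0,"grip":1}]}}

```text
time_s: 6.68
ee_pos: [0.4154, 0.2758, 0.0203]
eef_rot: [-1.571, -0.001, 0.127]
force: [-0.2, 0.5, -0.2]
grip_width: 0.0136
```

Request:
{"method": "apply_moves", "body": {"deltas": [{"dp":[0,0.002,0],"roll":0,"grip":1},{"dp":[0,0.001,0],"roll":0,"grip":1},{"dp":[0,0,0],"roll":0,"grip":1}]}}

```text
time_s: 7.05
ee_pos: [0.4154, 0.2759, 0.0179]
eef_rot: [-1.571, -0.001, 0.127]
force: [-4.6, -2.4, 13.5]
grip_width: 0.0138
```

Request:
{"method": "apply_moves", "body": {"deltas": [{"dp":[0,-0.0005,0],"roll":0,"grip":0.48},{"dp":[0,0,0],"roll":0,"grip":0.48},{"dp":[0,0,0],"roll":0,"grip":0.48},{"dp":[0,-0.015,0],"roll":0,"grip":0.48},{"dp":[0,-0.03,0],"roll":0,"grip":0.48},{"dp":[0,-0.04,0],"roll":0,"grip":0.48},{"dp":[0,-0.04,0],"roll":0,"grip":-1},{"dp":[0,-0.04,0],"roll":0,"grip":-1}]}}

```text
time_s: 8.05
ee_pos: [0.415, 0.2757, 0.1848]
eef_rot: [-1.57, -0.001, 0.127]
force: [1.0, 0.2, -0.2]
grip_width: 0.041
```

```bash
python3 go.py 441.5 64 180 -1.59;  python3 - <<'E'
from h import *
i=imaging.camera_info("wrist"); im=imaging.camera("wrist"); cv2.imwrite("pics/w4.png",im)
h=cv2.cvtColor(im,cv2.COLOR_BGR2HSV)
for lo,hi,z in(((70,90,30),(92,255,255),.012),((0,170,60),(8,255,255),.014)):
    m=cv2.inRange(h,lo,hi); c=max(cv2.findContours(m,0,1)[0],key=cv2.contourArea)
    w=np.array([plane(0,p[0],z,i)[:2] for p in c],np.float32)*1000; q=cv2.minAreaRect(w); print(cv2.boundingRect(c),np.round(q[0],1),np.round(q[1],1),round(q[2],1))
E
```

```text
t 8.05 tcp [415.  275.7 184.8] psi 0.127 tilt [ 0.001 -1.     0.   ] w 41.0 F [ 1.   0.2 -0.2] q [0.51 0.21 1.71 0.   1.22 0.39]
roll 1.717 dp [211.1   4.8  30.6] q6 end~ 1.73
(285, 112, 133, 143) [450.9 278.7] [147.1 171. ] 7.3
(314, 162, 11, 80) [418.2 255.9] [11.9 97.5] 7.1
```

View pics/w4.png

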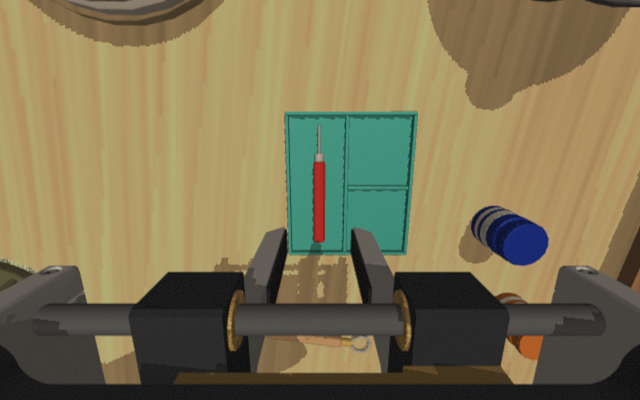

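The needle now lies in the teal long bay, with its handle from (319,162) to (319,242). The tray measures as centred at (451,279.5). Next is the loop tool.

Request:
{"method": "apply_moves", "body": {"deltas": [{"dp":[0,0,0],"roll":0.1717,"grip":-1},{"dp":[0,0,0],"roll":0.1717,"grip":-1},{"dp":[0,0,0],"roll":0.1717,"grip":-1},{"dp":[0,0,0],"roll":0.1717,"grip":-1},{"dp":[0,0,0],"roll":0.1717,"grip":-1},{"dp":[0,0,0],"roll":0.1717,"grip":-1},{"dp":[0,0,0],"roll":0.1717,"grip":-1},{"dp":[0,0,0],"roll":0.1717,"grip":-1},{"dp":[0,0,0],"roll":0.1717,"grip":-1},{"dp":[0,0,0],"roll":0.1717,"grip":-1}]}}

```text
time_s: 9.35
ee_pos: [0.4151, 0.2757, 0.1831]
eef_rot: [-1.57, 0.0, -1.596]
force: [-0.4, 1.2, -0.3]
grip_width: 0.0937
```

Request:
{"method": "apply_moves", "body": {"deltas": [{"dp":[0.042,0,0.006],"roll":0,"grip":-1},{"dp":[0.042,0,0.006],"roll":0,"grip":-1},{"dp":[0.042,0,0.006],"roll":0,"grip":-1},{"dp":[0.042,0,0.006],"roll":0,"grip":-1},{"dp":[0.042,0,0.006],"roll":0,"grip":-1},{"dp":[0,0,0],"roll":0,"grip":-1},{"dp":[0,0,0],"roll":0,"grip":-1}]}}

```text
time_s: 10.22
ee_pos: [0.4411, 0.0656, 0.1828]
eef_rot: [-1.57, 0.0, -1.59]
force: [-0.4, 0.2, -0.1]
grip_width: 0.0942
```

```bash
python3 go.py 441.5 64 13.5 -1.59;  python3 - <<'E'
from h import *
i=imaging.camera_info("wrist"); im=imaging.camera("wrist"); cv2.imwrite("pics/w5.png",im)
E
```

```text
t 10.22 tcp [441.1  65.6 182.8] psi -1.59 tilt [-0.    -1.     0.001] w 94.2 F [-0.4  0.2 -0.1] q [0.07 0.1  1.84 0.   1.2  1.66]
roll -0.0 dp [  1.6 169.3   0.5] q6 end~ 1.73
```

View pics/w5.png

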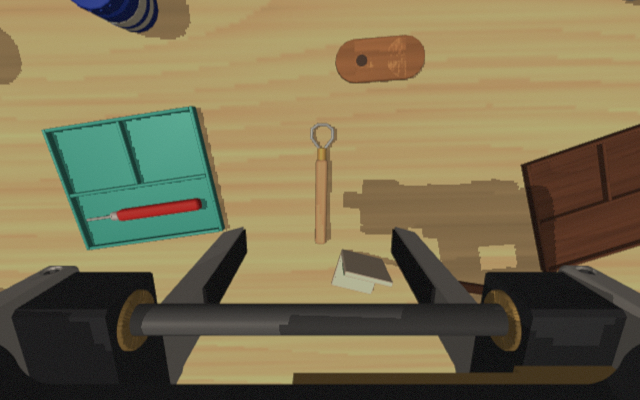

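The loop tool runs from its butt at (321,243) to its tip at (322,123). The metal rib sits clear behind it at (360,270).

Run:
```python
from h import *
i=imaging.camera_info("wrist")
a,b=plane(0,(321,243),.007,i),plane(0,(322,123),.007,i); print(a,b,np.arctan2(b[1]-a[1],b[0]-a[0]),a+(b-a)/2)
```

```text
[0.3681235  0.06376332 0.007     ] [0.51378037 0.06027413 0.007     ] -0.02395028627230787 [0.44095194 0.06201873 0.007     ]
```

Request:
{"method": "apply_moves", "body": {"deltas": [{"dp":[0.003,0.045,0],"roll":0,"grip":-1},{"dp":[0,0.045,0],"roll":0,"grip":-1},{"dp":[0,0.04,0],"roll":0,"grip":0.2},{"dp":[0,0.025,0],"roll":0,"grip":0.2},{"dp":[0,0.01,0],"roll":0,"grip":0.2},{"dp":[0,0.004,0],"roll":0,"grip":0.2},{"dp":[0,0,0],"roll":0,"grip":1}]}}

```text
time_s: 11.15
ee_pos: [0.4415, 0.0625, 0.014]
eef_rot: [-1.57, 0.0, -1.59]
force: [-0.0, -0.6, 0.5]
grip_width: 0.0475
```

Request:
{"method": "apply_moves", "body": {"deltas": [{"dp":[0,0,0],"roll":0,"grip":1},{"dp":[0,0,0],"roll":0,"grip":1},{"dp":[0,0,0],"roll":0,"grip":1},{"dp":[0,0,0],"roll":0,"grip":1},{"dp":[0,-0.02,0],"roll":0,"grip":1},{"dp":[0,-0.04,0],"roll":0,"grip":1},{"dp":[0,-0.04,0],"roll":0,"grip":1},{"dp":[0,0,0],"roll":0,"grip":1}]}}

```text
time_s: 12.15
ee_pos: [0.4423, 0.0623, 0.1158]
eef_rot: [-1.566, 0.0, -1.59]
force: [-0.6, 0.1, -0.4]
grip_width: 0.0138
```

```bash
python3 go.py 384.7 -290.2 120 0.333
```

```text
t 12.15 tcp [442.3  62.3 115.8] psi -1.59 tilt [-0.    -1.     0.005] w 13.8 F [-0.6  0.1 -0.4] q [0.06 0.19 1.92 0.   1.03 1.65]
roll -1.923 dp [-169.7   -4.2 -314.3] q6 end~ -0.98
```

Request:
{"method": "apply_moves", "body": {"deltas": [{"dp":[0,0,0],"roll":-0.175,"grip":1},{"dp":[0,0,0],"roll":-0.175,"grip":1},{"dp":[0,0,0],"roll":-0.175,"grip":1},{"dp":[0,0,0],"roll":-0.175,"grip":1},{"dp":[0,0,0],"roll":-0.175,"grip":1},{"dp":[0,0,0],"roll":-0.175,"grip":1},{"dp":[0,0,0],"roll":-0.175,"grip":1},{"dp":[0,0,0],"roll":-0.175,"grip":1},{"dp":[0,0,0],"roll":-0.175,"grip":1},{"dp":[0,0,0],"roll":-0.173,"grip":1}]}}

```text
time_s: 13.4
ee_pos: [0.4406, 0.0622, 0.1123]
eef_rot: [-1.571, 0.002, 0.164]
force: [-0.2, 0.1, -0.2]
grip_width: 0.0137
```

Request:
{"method": "apply_moves", "body": {"deltas": [{"dp":[0,0,0],"roll":-0.175,"grip":1},{"dp":[0,0,0],"roll":0,"grip":1},{"dp":[-0.0242,0,-0.0449],"roll":0,"grip":1},{"dp":[-0.0242,0,-0.0449],"roll":0,"grip":1},{"dp":[-0.0242,0,-0.0449],"roll":0,"grip":1},{"dp":[-0.0242,0,-0.0449],"roll":0,"grip":1},{"dp":[-0.0242,0,-0.0449],"roll":0,"grip":1},{"dp":[-0.0242,0,-0.0449],"roll":0,"grip":1},{"dp":[-0.0242,0,-0.0449],"roll":0,"grip":1},{"dp":[0,0,0],"roll":0,"grip":1}]}}

```text
time_s: 14.65
ee_pos: [0.3828, -0.2924, 0.1126]
eef_rot: [-1.57, 0.0, 0.325]
force: [0.0, 0.2, -0.3]
grip_width: 0.0136
```

```bash
python3 go.py 384.7 -290.2 18 0.333;  python3 - <<'E'
from h import *
imaging.camera("wrist")
i=imaging.camera_info("wrist"); im=imaging.camera("wrist"); cv2.imwrite("pics/w6.png",im)
h=cv2.cvtColor(im,cv2.COLOR_BGR2HSV)
m=cv2.inRange(h,(5,100,20),(16,255,110)); c=blob(m,(380,190),120)
w=np.array([plane(0,p[0],.012,i)[:2] for p in c],np.float32)*1000; q=cv2.minAreaRect(w); print(cv2.boundingRect(c),np.round(q[0],1),np.round(q[1],1),round(q[2],1))
E
```

```text
t 14.65 tcp [ 382.8 -292.4  112.6] psi 0.325 tilt [-0. -1.  0.] w 13.6 F [ 0.   0.2 -0.3] q [-0.73  0.27  1.82 -0.    1.05 -1.05]
roll -0.008 dp [ 2.6 94.6  1.5] q6 end~ -0.98
(279, 109, 169, 173) [ 419.3 -277.7] [147.7 167.3] 18.8
```

View pics/w6.png

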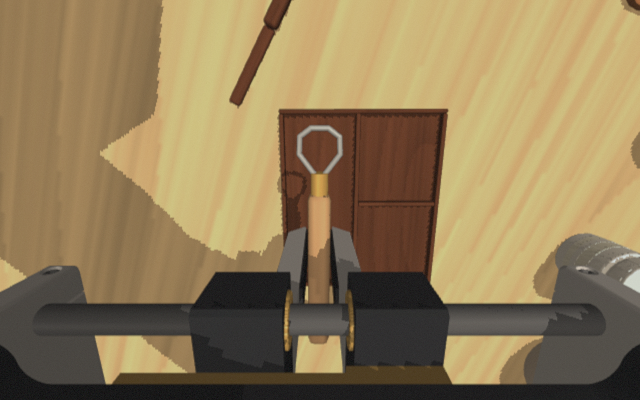

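The loop is over the wooden tray's long bay, which spans columns 284 to 355, with the tool at 319. The white jar is at (600,265). I'll lower the tool here.

Request:
{"method": "apply_moves", "body": {"deltas": [{"dp":[0.001,0.03,0],"roll":0,"grip":1},{"dp":[0,0.03,0],"roll":0,"grip":1},{"dp":[0,0.02,0],"roll":0,"grip":1},{"dp":[0,0.008,0],"roll":0,"grip":1},{"dp":[0,0.003,0],"roll":0,"grip":1},{"dp":[0,0.002,0],"roll":0,"grip":1},{"dp":[0,0.001,0],"roll":0,"grip":1},{"dp":[0,0,0],"roll":0,"grip":1}]}}

```text
time_s: 15.75
ee_pos: [0.3847, -0.2899, 0.0197]
eef_rot: [-1.571, -0.0, 0.333]
force: [0.1, 0.1, 0.6]
grip_width: 0.0134
```

Request:
{"method": "apply_moves", "body": {"deltas": [{"dp":[0,0.0015,0],"roll":0,"grip":1},{"dp":[0,0.0005,0],"roll":0,"grip":1},{"dp":[0,0,0],"roll":0,"grip":1}]}}

```text
time_s: 16.12
ee_pos: [0.3847, -0.2899, 0.0175]
eef_rot: [-1.571, -0.0, 0.333]
force: [-1.0, 0.4, 4.1]
grip_width: 0.0136
```

Request:
{"method": "apply_moves", "body": {"deltas": [{"dp":[0,0,0],"roll":0,"grip":0.48},{"dp":[0,0,0],"roll":0,"grip":0.48},{"dp":[0,0,0],"roll":0,"grip":0.48},{"dp":[0,-0.015,0],"roll":0,"grip":0.48},{"dp":[0,-0.03,0],"roll":0,"grip":0.48},{"dp":[0,-0.04,0],"roll":0,"grip":0.48},{"dp":[0,-0.045,0],"roll":0,"grip":-1},{"dp":[0,-0.045,0],"roll":0,"grip":-1},{"dp":[0,0,0],"roll":0,"grip":-1}]}}

```text
time_s: 17.25
ee_pos: [0.3856, -0.2906, 0.1964]
eef_rot: [-1.577, -0.003, 0.333]
force: [-0.3, 0.2, 0.0]
grip_width: 0.0513
```

```bash
python3 go.py 653 -260 190 0.333;  python3 - <<'E'
from h import *
i=imaging.camera_info("wrist"); im=imaging.camera("wrist"); cv2.imwrite("pics/w7.png",im)
h=cv2.cvtColor(im,cv2.COLOR_BGR2HSV)
m=cv2.inRange(h,(5,100,20),(16,255,110)); c=blob(m,(350,190),120)
w=np.array([plane(0,p[0],.012,i)[:2] for p in c],np.float32)*1000; q=cv2.minAreaRect(w); print(cv2.boundingRect(c),np.round(q[0],1),np.round(q[1],1),round(q[2],1))
E
```

```text
t 17.25 tcp [ 385.6 -290.6  196.4] psi 0.333 tilt [ 0.003 -1.    -0.006] w 51.3 F [-0.3  0.2  0. ] q [-0.72  0.16  1.74  0.    1.23 -1.05]
roll 0.0 dp [262.8   6.4 -58.5] q6 end~ -0.71
(286, 111, 129, 139) [ 420.1 -280.1] [147.6 171.2] 19.0
```

View pics/w7.png

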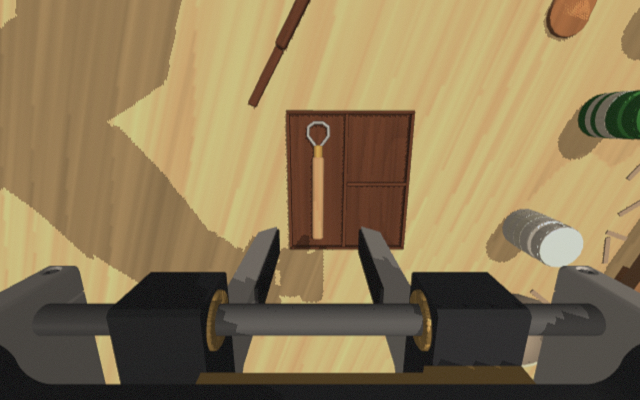

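The loop tool lies in the wooden tray's long bay. The white jar's lid is at (561,246), and I'll cast that point.

```bash
python3 - <<'E'
from h import *
i=imaging.camera_info("wrist"); print(plane(0,(561,246),.068,i))
E
python3 go.py 653 -260 190 0.127
```

```text
[ 0.65060299 -0.25780816  0.068     ]
t 17.3 tcp [ 384.9 -290.1  194.2] psi 0.333 tilt [ 0.002 -1.    -0.003] w 54.8 F [ 0.6  0.2 -0.7] q [-0.72  0.17  1.74 -0.    1.23 -1.05]
roll 0.206 dp [269.7   4.2  -4.1] q6 end~ -0.51
```

```bash
python3 - <<'E'
from h import *
for uv,z in (((217,158),.04),((197,158),.04),((190,215),.0),((205,182),0),((210,220),0)): print(uv,plane("scene",uv,z))
E
python3 go.py 651.5 -258 130 0.127
```

```text
(217, 158) [ 0.65703044 -0.35160494  0.04      ]
(197, 158) [ 0.70238277 -0.38176612  0.04      ]
(190, 215) [ 0.78803062 -0.17576919  0.        ]
(205, 182) [ 0.70947749 -0.31196173  0.        ]
(210, 220) [ 7.56499927e-01 -1.31105398e-01 -5.55111512e-17]
t 17.3 tcp [ 384.9 -290.1  194.2] psi 0.333 tilt [ 0.002 -1.    -0.003] w 54.8 F [ 0.6  0.2 -0.7] q [-0.72  0.17  1.74 -0.    1.23 -1.05]
roll 0.206 dp [268.5  64.2  -1.9] q6 end~ -0.5
```

Request:
{"method": "apply_moves", "body": {"deltas": [{"dp":[0,0,0],"roll":0.103,"grip":-1},{"dp":[0,0,0],"roll":0.103,"grip":-1},{"dp":[0.044,0.004,-0.001],"roll":0,"grip":-1},{"dp":[0.044,0,-0.001],"roll":0,"grip":-1},{"dp":[0.045,0,0],"roll":0,"grip":-1},{"dp":[0.045,0,0],"roll":0,"grip":-1},{"dp":[0.045,0,0],"roll":0,"grip":-1},{"dp":[0.045,0,0],"roll":0,"grip":-1},{"dp":[0,0,0],"roll":0,"grip":-1},{"dp":[0,0,0],"roll":0,"grip":-1}]}}

```text
time_s: 18.55
ee_pos: [0.65, -0.2578, 0.1872]
eef_rot: [-1.57, 0.002, 0.127]
force: [0.1, -1.7, 0.7]
grip_width: 0.0938
```

```bash
python3 - <<'E'
from h import *
cv2.imwrite("pics/w8.png",imaging.camera("wrist"))
cv2.imwrite("pics/s8.png",imaging.camera("scene"))
E
python3 go.py 651.5 -258 26 0.127
```

```text
t 18.65 tcp [ 649.9 -258.2  188.4] psi 0.126 tilt [-0. -1.  0.] w 93.8 F [-0.   0.2  0.2] q [-0.43  0.67  1.05 -0.    1.42 -0.56]
roll -0.001 dp [  1.6 162.4   0. ] q6 end~ -0.5
```

View pics/w8.png

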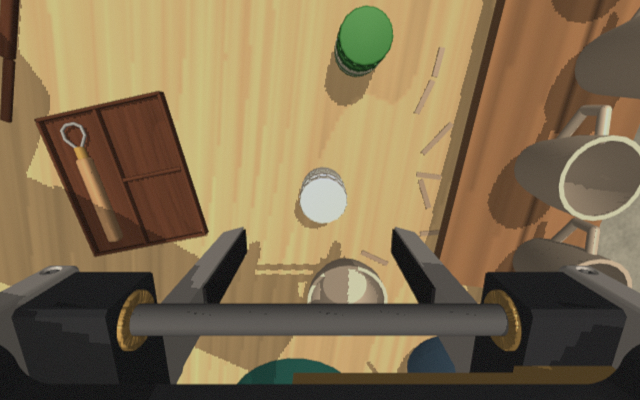

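The white lid is at (323,200), the bowl is clear behind it at (345,285), and the sticks and shelf lie well to the right. I'll check the position and then descend.

Run:
```python
from h import *
i=imaging.camera_info("wrist"); print(plane(0,(323,200),.068,i),plane(0,(366,40),.068,i))
```

```text
[ 0.65480614 -0.26068915  0.068     ] [ 0.67348958 -0.11064344  0.068     ]
```

Request:
{"method": "apply_moves", "body": {"deltas": [{"dp":[0.003,0.03,-0.002],"roll":0,"grip":-1},{"dp":[0,0.045,0],"roll":0,"grip":-1},{"dp":[0,0.04,0],"roll":0,"grip":-1},{"dp":[0,0.03,0],"roll":0,"grip":-1},{"dp":[0,0.015,0],"roll":0,"grip":-1},{"dp":[0,0,0],"roll":0,"grip":1},{"dp":[0,0,0],"roll":0,"grip":1},{"dp":[0,0,0],"roll":0,"grip":1},{"dp":[0,0,0],"roll":0,"grip":1},{"dp":[0,0,0],"roll":0,"grip":1}], "newtons": 25}}

```text
time_s: 19.9
ee_pos: [0.6541, -0.2595, 0.0287]
eef_rot: [-1.571, -0.0, 0.127]
force: [-0.7, 0.2, 1.8]
grip_width: 0.0498
```

Request:
{"method": "apply_moves", "body": {"deltas": [{"dp":[0,-0.015,0],"roll":0,"grip":1},{"dp":[0,-0.035,0],"roll":0,"grip":1},{"dp":[0,-0.04,0],"roll":0,"grip":1},{"dp":[0,-0.015,0],"roll":0,"grip":1},{"dp":[0,0,0],"roll":0,"grip":1}]}}

```text
time_s: 20.52
ee_pos: [0.6541, -0.2596, 0.134]
eef_rot: [-1.571, -0.001, 0.127]
force: [-0.1, 0.3, -1.9]
grip_width: 0.0502
```

```bash
python3 go.py 479.4 325.5 130 0.127
```

```text
t 20.52 tcp [ 654.1 -259.6  134. ] psi 0.127 tilt [ 0.001 -1.    -0.001] w 50.2 F [-0.1  0.3 -1.9] q [-0.43  0.72  1.1   0.    1.33 -0.56]
roll 0.0 dp [-99.2   4.  602.5] q6 end~ 0.47
```

Request:
{"method": "apply_moves", "body": {"deltas": [{"dp":[-0.0033,0,0.02],"roll":0,"grip":1},{"dp":[-0.005,0,0.03],"roll":0,"grip":1},{"dp":[-0.0066,0,0.04],"roll":0,"grip":1},{"dp":[-0.0066,0,0.04],"roll":0,"grip":1},{"dp":[-0.0066,0,0.04],"roll":0,"grip":1},{"dp":[-0.0066,0,0.04],"roll":0,"grip":1},{"dp":[-0.0066,0,0.04],"roll":0,"grip":1},{"dp":[-0.0066,0,0.04],"roll":0,"grip":1},{"dp":[-0.0066,0,0.04],"roll":0,"grip":1},{"dp":[-0.0066,0,0.04],"roll":0,"grip":1}]}}

```text
time_s: 21.78
ee_pos: [0.5452, 0.1009, 0.1316]
eef_rot: [-1.571, 0.003, 0.127]
force: [0.1, -0.4, -0.6]
grip_width: 0.0495
```

Request:
{"method": "apply_moves", "body": {"deltas": [{"dp":[-0.0066,0,0.04],"roll":0,"grip":1},{"dp":[-0.0066,0,0.04],"roll":0,"grip":1},{"dp":[-0.0066,0,0.04],"roll":0,"grip":1},{"dp":[-0.0066,0,0.04],"roll":0,"grip":1},{"dp":[-0.006,0,0.035],"roll":0,"grip":1},{"dp":[-0.004,0,0.025],"roll":0,"grip":1},{"dp":[-0.002,0,0.0125],"roll":0,"grip":1},{"dp":[0,0,0],"roll":0,"grip":1},{"dp":[0,0,0],"roll":0,"grip":1}]}}

```text
time_s: 22.9
ee_pos: [0.4792, 0.3247, 0.133]
eef_rot: [-1.571, 0.001, 0.126]
force: [0.1, 0.0, -1.1]
grip_width: 0.0493
```

```bash
python3 go.py 479.4 325.5 33 0.127
```

```text
t 22.9 tcp [479.2 324.7 133. ] psi 0.126 tilt [-0.001 -1.    -0.   ] w 49.3 F [ 0.1  0.  -1.1] q [ 0.53  0.44  1.53 -0.    1.17  0.41]
roll -0.001 dp [  0.3 100.    0.8] q6 end~ 0.47
```

Request:
{"method": "apply_moves", "body": {"deltas": [{"dp":[0,0.025,0.001],"roll":0,"grip":1},{"dp":[0,0.035,0],"roll":0,"grip":1},{"dp":[0,0.025,0],"roll":0,"grip":1},{"dp":[0,0.008,0],"roll":0,"grip":1},{"dp":[0,0.004,0],"roll":0,"grip":1},{"dp":[0,0.0015,0],"roll":0,"grip":1},{"dp":[0,0.001,0],"roll":0,"grip":1},{"dp":[0,0,0],"roll":0,"grip":1}]}}

```text
time_s: 23.9
ee_pos: [0.479, 0.3267, 0.0343]
eef_rot: [-1.571, -0.001, 0.127]
force: [-0.0, 0.1, -0.7]
grip_width: 0.0494
```

Request:
{"method": "apply_moves", "body": {"deltas": [{"dp":[0,0.001,0],"roll":0,"grip":1},{"dp":[0,0.0005,0],"roll":0,"grip":1},{"dp":[0,0,0],"roll":0,"grip":1}]}}

```text
time_s: 24.28
ee_pos: [0.4789, 0.3266, 0.0327]
eef_rot: [-1.571, -0.0, 0.127]
force: [-2.9, -0.8, 5.1]
grip_width: 0.0496
```

Request:
{"method": "apply_moves", "body": {"deltas": [{"dp":[0,0,0],"roll":0,"grip":-0.49},{"dp":[0,0,0],"roll":0,"grip":-0.49},{"dp":[0,0,0],"roll":0,"grip":-0.49},{"dp":[0,-0.02,0],"roll":0,"grip":-0.49},{"dp":[0,-0.04,0],"roll":0,"grip":-0.49},{"dp":[0,-0.045,0],"roll":0,"grip":-1},{"dp":[0,-0.045,0],"roll":0,"grip":-1},{"dp":[0,0,0],"roll":0,"grip":-1}]}}

```text
time_s: 25.28
ee_pos: [0.4799, 0.3272, 0.1859]
eef_rot: [-1.568, -0.006, 0.127]
force: [-0.1, -0.8, 0.1]
grip_width: 0.0932
```

```bash
python3 go.py 633 249 180 0.127
```

```text
t 25.27 tcp [479.9 327.2 185.9] psi 0.127 tilt [ 0.006 -1.     0.002] w 93.2 F [-0.1 -0.8  0.1] q [0.54 0.39 1.47 0.   1.27 0.41]
roll 0.0 dp [141.9   5.9 -97. ] q6 end~ 0.25
```

Request:
{"method": "apply_moves", "body": {"deltas": [{"dp":[0.035,0,-0.024],"roll":0,"grip":-1},{"dp":[0.036,0,-0.024],"roll":0,"grip":-1},{"dp":[0.036,0,-0.025],"roll":0,"grip":-1},{"dp":[0.035,0,-0.024],"roll":0,"grip":-1},{"dp":[0,0,0],"roll":0,"grip":-1},{"dp":[0,0,0],"roll":0,"grip":-1}]}}

```text
time_s: 26.02
ee_pos: [0.6314, 0.2485, 0.1812]
eef_rot: [-1.571, 0.002, 0.127]
force: [0.2, -0.5, 0.4]
grip_width: 0.0941
```

```bash
cat > lid.py <<'E'
# lid centre of a jar from the wrist view: lid top = upper-brightness blob of the colour; prints both blob centre and its lowest-row disc centre
from h import *; import sys
lo,hi=eval(sys.argv[1]),eval(sys.argv[2]); 
i=imaging.camera_info("wrist"); im=imaging.camera("wrist"); cv2.imwrite("pics/"+sys.argv[3],im)
h=cv2.cvtColor(im,cv2.COLOR_BGR2HSV); c=blob(cv2.inRange(h,lo,hi),(318,200),90); x,y,w,hh=cv2.boundingRect(c)
uv=(x+w/2-.5,y+hh-w/2-.5); print("box",x,y,w,hh,"uv",uv,"lid",plane(0,uv,.068,i))
E
python3 lid.py "(110,60,20)" "(130,255,255)" w9.png; python3 go.py 633 249 28 0.127
```

```text
box 299 166 49 52 uv (323.0, 193.0) lid [0.63484324 0.2549113  0.068     ]
t 26.07 tcp [631.2 248.8 181.7] psi 0.128 tilt [-0.001 -1.    -0.   ] w 94.1 F [-0.5  0.6  1.2] q [0.32 0.62 1.14 0.   1.38 0.19]
roll 0.001 dp [ 1.800e+00  1.537e+02 -1.000e-01] q6 end~ 0.25
```

Request:
{"method": "apply_moves", "body": {"deltas": [{"dp":[0.003,0.03,0.003],"roll":0,"grip":-1},{"dp":[0,0.045,0],"roll":0,"grip":-1},{"dp":[0,0.04,0],"roll":0,"grip":-1},{"dp":[0,0.025,0],"roll":0,"grip":-1},{"dp":[0,0.013,0],"roll":0,"grip":-1},{"dp":[0,0,0],"roll":0,"grip":1},{"dp":[0,0,0],"roll":0,"grip":1},{"dp":[0,0,0],"roll":0,"grip":1},{"dp":[0,0,0],"roll":0,"grip":1},{"dp":[0,0,0],"roll":0,"grip":1}]}}

```text
time_s: 27.32
ee_pos: [0.6347, 0.2517, 0.0297]
eef_rot: [-1.571, -0.0, 0.127]
force: [-0.6, -0.3, 1.2]
grip_width: 0.0495
```

Request:
{"method": "apply_moves", "body": {"deltas": [{"dp":[0,-0.015,0],"roll":0,"grip":1},{"dp":[0,-0.035,0],"roll":0,"grip":1},{"dp":[0,-0.04,0],"roll":0,"grip":1},{"dp":[0,-0.015,0],"roll":0,"grip":1},{"dp":[0,0,0],"roll":0,"grip":1}]}}

```text
time_s: 27.95
ee_pos: [0.6347, 0.2518, 0.135]
eef_rot: [-1.571, -0.001, 0.127]
force: [-1.3, -1.5, -1.5]
grip_width: 0.0495
```

```bash
python3 go.py 490 242 130 0.127
```

```text
t 27.95 tcp [634.7 251.8 135. ] psi 0.127 tilt [ 0.001 -1.     0.   ] w 49.5 F [-1.3 -1.5 -1.5] q [ 0.32  0.66  1.18 -0.    1.3   0.2 ]
roll 0.0 dp [-144.8    5.     8.7] q6 end~ 0.33
```

Request:
{"method": "apply_moves", "body": {"deltas": [{"dp":[-0.02,0,0.001],"roll":0,"grip":1},{"dp":[-0.035,0,0.002],"roll":0,"grip":1},{"dp":[-0.035,0,0.002],"roll":0,"grip":1},{"dp":[-0.035,0,0.002],"roll":0,"grip":1},{"dp":[-0.02,0,0.001],"roll":0,"grip":1},{"dp":[0,0,0],"roll":0,"grip":1},{"dp":[0,0,0],"roll":0,"grip":1}]}}

```text
time_s: 28.82
ee_pos: [0.4901, 0.2412, 0.1337]
eef_rot: [-1.571, 0.001, 0.127]
force: [-0.1, -0.2, -0.5]
grip_width: 0.05
```

Request:
{"method": "apply_moves", "body": {"deltas": [{"dp":[0,0.025,0],"roll":0,"grip":1},{"dp":[0,0.035,0],"roll":0,"grip":1},{"dp":[0,0.025,0],"roll":0,"grip":1},{"dp":[0,0.008,0],"roll":0,"grip":1},{"dp":[0,0.004,0],"roll":0,"grip":1},{"dp":[0,0.0015,0],"roll":0,"grip":1},{"dp":[0,0.001,0],"roll":0,"grip":1},{"dp":[0,0,0],"roll":0,"grip":1}]}}

```text
time_s: 29.82
ee_pos: [0.4899, 0.2413, 0.0353]
eef_rot: [-1.571, -0.001, 0.127]
force: [0.7, -0.2, -0.8]
grip_width: 0.0496
```

Request:
{"method": "apply_moves", "body": {"deltas": [{"dp":[0,0.001,0],"roll":0,"grip":1},{"dp":[0,0.0007,0],"roll":0,"grip":1},{"dp":[0,0,0],"roll":0,"grip":1}]}}

```text
time_s: 30.2
ee_pos: [0.4898, 0.2413, 0.0336]
eef_rot: [-1.571, -0.0, 0.127]
force: [-2.0, -1.7, 4.5]
grip_width: 0.0497
```

Request:
{"method": "apply_moves", "body": {"deltas": [{"dp":[0,0,0],"roll":0,"grip":-0.49},{"dp":[0,0,0],"roll":0,"grip":-0.49},{"dp":[0,0,0],"roll":0,"grip":-0.49},{"dp":[0,-0.02,0],"roll":0,"grip":-0.49},{"dp":[0,-0.04,0],"roll":0,"grip":-0.49},{"dp":[0,-0.045,0],"roll":0,"grip":-1},{"dp":[0,-0.045,0],"roll":0,"grip":-1},{"dp":[0,0,0],"roll":0,"grip":-1}]}}

```text
time_s: 31.2
ee_pos: [0.4909, 0.2417, 0.1865]
eef_rot: [-1.569, -0.006, 0.127]
force: [-0.2, -0.5, -1.0]
grip_width: 0.0929
```

```bash
python3 go.py 677 16 182 0.33
```

```text
t 31.2 tcp [490.9 241.7 186.5] psi 0.127 tilt [ 0.006 -1.     0.002] w 92.9 F [-0.2 -0.5 -1. ] q [0.39 0.32 1.57 0.   1.25 0.26]
roll -0.203 dp [ 102.9    4.5 -273.9] q6 end~ -0.31
```

Request:
{"method": "apply_moves", "body": {"deltas": [{"dp":[0,0,0],"roll":-0.1,"grip":-1},{"dp":[0,0,0],"roll":-0.103,"grip":-1},{"dp":[0.017,0.001,-0.0457],"roll":0,"grip":-1},{"dp":[0.017,0.001,-0.0457],"roll":0,"grip":-1},{"dp":[0.017,0.001,-0.0457],"roll":0,"grip":-1},{"dp":[0.017,0.001,-0.0457],"roll":0,"grip":-1},{"dp":[0.017,0,-0.0457],"roll":0,"grip":-1},{"dp":[0.017,0,-0.0457],"roll":0,"grip":-1},{"dp":[0,0,0],"roll":0,"grip":-1},{"dp":[0,0,0],"roll":0,"grip":-1}]}}

```text
time_s: 32.45
ee_pos: [0.6746, 0.0152, 0.1779]
eef_rot: [-1.57, 0.002, 0.33]
force: [0.2, -0.0, 0.2]
grip_width: 0.0942
```

```bash
python3 lid.py "(0,0,0)" "(180,255,60)" w10.png; python3 go.py 677 17 29 0.33
```

```text
box 300 172 48 52 uv (323.5, 199.5) lid [0.67884832 0.01698348 0.068     ]
t 32.5 tcp [674.5  15.7 178.4] psi 0.331 tilt [-0.001 -1.     0.001] w 93.9 F [-0.3 -0.6  0.2] q [-0.03  0.61  1.16  0.    1.37 -0.36]
roll 0.001 dp [  2.8 149.4   0.5] q6 end~ -0.3
```

View pics/w10.png

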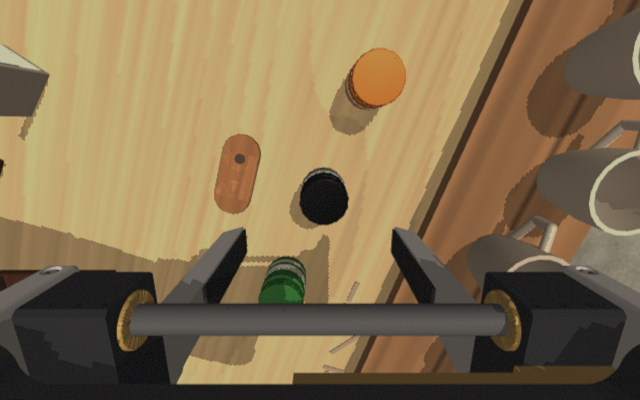

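The black lid is at (323,199), green is behind it at (282,285), and the sponge to the left is about 16 mm clear of the finger. I'll open the jaws a little less and descend.

Request:
{"method": "apply_moves", "body": {"deltas": [{"dp":[0.0035,0.03,0],"roll":0,"grip":-0.7},{"dp":[0,0.045,0],"roll":0,"grip":-0.7},{"dp":[0,0.035,0],"roll":0,"grip":-0.7},{"dp":[0,0.025,0],"roll":0,"grip":-0.7},{"dp":[0,0.014,0],"roll":0,"grip":-0.7},{"dp":[0,0,0],"roll":0,"grip":1},{"dp":[0,0,0],"roll":0,"grip":1},{"dp":[0,0,0],"roll":0,"grip":1},{"dp":[0,0,0],"roll":0,"grip":1},{"dp":[0,0,0],"roll":0,"grip":1}]}}

```text
time_s: 33.75
ee_pos: [0.6788, 0.016, 0.0312]
eef_rot: [-1.571, -0.001, 0.33]
force: [-0.1, 0.3, 5.7]
grip_width: 0.0496
```

Request:
{"method": "apply_moves", "body": {"deltas": [{"dp":[0,-0.015,0],"roll":0,"grip":1},{"dp":[0,-0.035,0],"roll":0,"grip":1},{"dp":[0,-0.04,0],"roll":0,"grip":1},{"dp":[0,-0.015,0],"roll":0,"grip":1},{"dp":[0,0,0],"roll":0,"grip":1}]}}

```text
time_s: 34.38
ee_pos: [0.6785, 0.016, 0.1356]
eef_rot: [-1.571, -0.001, 0.33]
force: [-1.0, -0.5, -2.0]
grip_width: 0.0496
```

```bash
python3 go.py 438.7 -229.6 130 0.33
```

```text
t 34.38 tcp [678.5  16.  135.6] psi 0.33 tilt [ 0.001 -1.    -0.   ] w 49.6 F [-1.  -0.5 -2. ] q [-0.03  0.66  1.19 -0.    1.29 -0.36]
roll 0.0 dp [-306.5    5.6 -154.7] q6 end~ -0.81
```

Request:
{"method": "apply_moves", "body": {"deltas": [{"dp":[-0.0184,0,-0.0093],"roll":0,"grip":1},{"dp":[-0.0337,0,-0.017],"roll":0,"grip":1},{"dp":[-0.0337,0,-0.017],"roll":0,"grip":1},{"dp":[-0.0337,0,-0.017],"roll":0,"grip":1},{"dp":[-0.0337,0,-0.017],"roll":0,"grip":1},{"dp":[-0.0337,0,-0.017],"roll":0,"grip":1},{"dp":[-0.0337,0,-0.017],"roll":0,"grip":1},{"dp":[-0.0337,0,-0.017],"roll":0,"grip":1},{"dp":[-0.0337,0,-0.017],"roll":0,"grip":1},{"dp":[-0.0184,0,-0.0093],"roll":0,"grip":1}]}}

```text
time_s: 35.62
ee_pos: [0.4368, -0.2302, 0.1335]
eef_rot: [-1.569, 0.002, 0.329]
force: [0.0, 0.2, -1.7]
grip_width: 0.05
```

Request:
{"method": "apply_moves", "body": {"deltas": [{"dp":[0,0,0],"roll":0,"grip":1},{"dp":[0,0,0],"roll":0,"grip":1}]}}

```text
time_s: 35.88
ee_pos: [0.4387, -0.229, 0.1344]
eef_rot: [-1.57, 0.001, 0.33]
force: [-0.1, 0.2, -1.9]
grip_width: 0.0495
```

```bash
python3 go.py 438.7 -229.6 37 0.33
```

```text
t 35.88 tcp [ 438.7 -229.   134.4] psi 0.33 tilt [-0.001 -1.     0.001] w 49.5 F [-0.1  0.2 -1.9] q [-0.56  0.27  1.77  0.    1.11 -0.89]
roll 0.0 dp [-0.2 97.4 -0.6] q6 end~ -0.81
```

Request:
{"method": "apply_moves", "body": {"deltas": [{"dp":[0,0.025,0],"roll":0,"grip":1},{"dp":[0,0.035,0],"roll":0,"grip":1},{"dp":[0,0.025,0],"roll":0,"grip":1},{"dp":[0,0.007,0],"roll":0,"grip":1},{"dp":[0,0.003,0],"roll":0,"grip":1},{"dp":[0,0.0015,0],"roll":0,"grip":1},{"dp":[0,0.001,0],"roll":0,"grip":1},{"dp":[0,0,0],"roll":0,"grip":1}]}}

```text
time_s: 36.88
ee_pos: [0.4387, -0.2296, 0.038]
eef_rot: [-1.571, -0.0, 0.33]
force: [0.1, 0.6, -0.9]
grip_width: 0.0496
```

Request:
{"method": "apply_moves", "body": {"deltas": [{"dp":[0,0.0015,0],"roll":0,"grip":1},{"dp":[0,0.001,0],"roll":0,"grip":1},{"dp":[0,0.0005,0],"roll":0,"grip":1},{"dp":[0,0,0],"roll":0,"grip":1}]}}

```text
time_s: 37.38
ee_pos: [0.4386, -0.2296, 0.0351]
eef_rot: [-1.571, 0.0, 0.33]
force: [-2.8, 1.1, 6.0]
grip_width: 0.0496
```

Request:
{"method": "apply_moves", "body": {"deltas": [{"dp":[0,0,0],"roll":0,"grip":-0.49},{"dp":[0,0,0],"roll":0,"grip":-0.49},{"dp":[0,0,0],"roll":0,"grip":-0.49},{"dp":[0,-0.02,0],"roll":0,"grip":-0.49},{"dp":[0,-0.04,0],"roll":0,"grip":-0.49},{"dp":[0,-0.045,0],"roll":0,"grip":-1},{"dp":[0,-0.045,0],"roll":0,"grip":-1},{"dp":[0,-0.03,0],"roll":0,"grip":-1},{"dp":[0,0,0],"roll":0,"grip":-1},{"dp":[0,0,0],"roll":0,"grip":-1}]}}

```text
time_s: 38.62
ee_pos: [0.4383, -0.2293, 0.2135]
eef_rot: [-1.57, 0.001, 0.33]
force: [-0.2, -0.3, -0.8]
grip_width: 0.094
```

```bash
python3 - <<'E'
from h import *
for n in ("scene","side"): cv2.imwrite(f"pics/{n}9.png",imaging.camera(n))
a=cv2.imread("pics/scene9.png")[100:330,180:520]; b=cv2.imread("pics/side9.png")[90:370,220:450]
cv2.imwrite("pics/end.png",np.hstack([cv2.resize(a,(443,300)),cv2.resize(b,(246,300))]))
i=imaging.camera_info("wrist");cv2.imwrite("pics/wend.png",imaging.camera("wrist")); print(i["world_from_camera"][:3,3])
E
python3 go.py
```

```text
[ 0.41462886 -0.15945694  0.38291985]
t 38.77 tcp [ 438.3 -229.3  213.5] psi 0.33 tilt [-0.001 -1.     0.002] w 94.2 F [0.2 0.4 0.2] q [-0.56  0.18  1.68  0.    1.29 -0.89]
```

View pics/end.png

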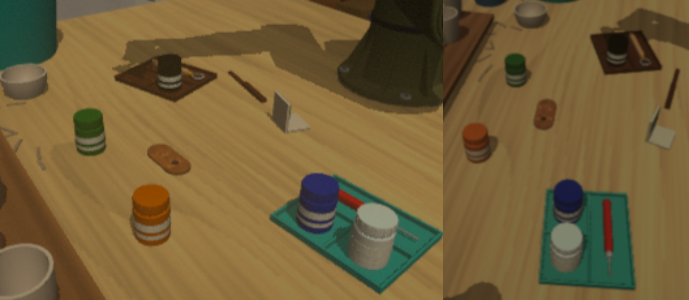

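View pics/wend.png

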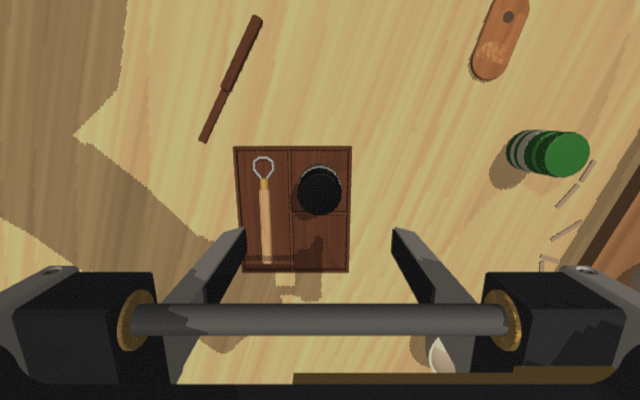

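Everything stands as asked, with the black jar at (319,190) and the loop tool at (264,210) in the wooden tray. One last numeric check in the tray frames follows.

Run:
```python
from h import *
i=imaging.camera_info("wrist")
def loc(p,c,a): d=p[:2]*1000-np.array(c); return np.round([d[0]*np.cos(a)+d[1]*np.sin(a),-d[0]*np.sin(a)+d[1]*np.cos(a)],1)
W=((420.2,-280.4),.331); T=((451,279.5),.127)
h=cv2.cvtColor(cv2.imread("pics/wend.png"),cv2.COLOR_BGR2HSV); c=blob(cv2.inRange(h,(5,100,20),(16,255,115)),(293,210),90)
q=cv2.minAreaRect(np.array([plane(0,p[0],.012,i)[:2] for p in c],np.float32)*1000); print("wood now",q)
print("black",loc(plane(0,(319,191),.072,i),*W),"loop",loc((plane(0,(265,264),.011,i)+plane(0,(263,156),.011,i))/2,*W))
s,d=1/443*340,1/246*230
for n,a,b in(("blue",(320,184),(568,187)),("white",(376,215),(566,233))):
    uv={"scene":(180+a[0]*s,100+a[1]*230/300),"side":(220+(b[0]-443)*d,90+b[1]*280/300)}
    p,e=tri(uv); print(n,np.round(p*1000),round(e*1000,1),loc(p,*T))
for n,a,b in(("green",(89,117),(515,61)),("amber",(151,194),(476,131))):
    p,e=tri({"scene":(180+a[0]*s,100+a[1]*230/300),"side":(220+(b[0]-443)*d,90+b[1]*280/300)}); print(n,np.round(p*1000))
```

```text
wood now ((420.4129943847656, -279.99981689453125), (147.84213256835938, 173.61094665527344), 18.933246612548828)
black [34. 44.] loop [-38.2   0.7]
blue [489. 241.  71.] 2.5 [ 32.9 -43. ]
white [479. 324.  71.] 1.2 [33.3 40.7]
green [ 670. -103.   62.]
amber [685. 136.  65.]
```

```bash
python3 -c "
from station import ctrl
print(ctrl.hand_in())"
```

```text
the job is handed in; nothing more can be done
None
```

Both kits are made up and the job is handed in, after about 39 s of the 122 s allowed. I measured each thing in its tray's frame, in mm:

| Thing | Tray | Measured (x, y) | Bay centre |
|---|---|---|---|
| Blue jar | teal | (33, -43) | (34, -42) |
| White jar | teal | (33, 41) | (34, 42) |
| Needle tool | teal | about (-36, 1) | (-38, 0) |
| Black jar | wood | (34, 44) | (34, 42) |
| Loop tool | wood | (-38, 1) | (-38, 0) |

- **Placing:** Each item was lowered until the wrist force showed light contact (4–14 N), then released. The last pictures show all the jars upright and the gripper clear of everything. The needle was measured from the wrist view just after it was set down, and afterwards only seen in the last picture.
- **Green and amber jars:** These stand within about 4 mm of where I first measured them.
- **Disagreement:** The fixed cameras put the tray centres up to about 12 mm in y from where the wrist camera did. I used the wrist values because the tray sizes came out right and the placed needle agreed with the gripper's position.

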